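# Lay the polishing-compound bar down in its tray

### The arm

A 7-joint arm with a two-finger parallel gripper is mounted at the origin on the work surface. World frame = base frame: x ahead of the robot, y to its left, z up, the work surface at z = 0. Lengths are in m, angles in rad, forces in N, time in s.
With the tool pointing down it reaches from about 0.4 to 0.9 m from the base axis. Payload 5.6 kg.
Tool frame: the origin (TCP) lies midway between the tips of the shut fingers; the grasp point (between the pads) lies 19 mm behind it; z points along the fingers, y is the line along which they close (so a half turn about z gives the same grasp; the last joint's range is limited). The gripper opens to 92 mm and grips with 3 to 60 N. Pads are 20 mm wide; open, the fingers measure 128 mm over their backs; the gripper's body (75 mm by 189 mm) begins 69 mm behind the grasp point.
Start: joints at [1.266, 0.468, -0.012, 1.603, 0.006, 1.071, -0.056], TCP at [0.168, -0.628, 0.215] pointing down, gripper open.
Joint ranges: [-2.53, 2.53], [-0.31, 2.02], [-1.57, 1.55], [0.28, 2.44], [-1.29, 4.43], [0.15, 1.84], [-2.92, 2.92]. Speed limits (rad/s): [2.57, 2.57, 3.14, 3.14, 3.14, 3.14, 3.14].

### API

Orientations are given as a 3x3 rotation matrix whose columns are the frame's x, y, z axes.
In Python, from station import env, effector, solver, viewer, workorder, search_frame, tip_of gives the robot as it stands. Calls block until the motion is done:
- env.reach(position, orientation): joint-space move of the TCP to a pose.
- env.movel(position, frame=None, rate=0.15): straight line of the TCP; frame=None keeps the orientation; rate is the mean speed in m/s.
- env.goto_joints(angles): joint-space move.
- effector.release() and effector.grasp(squeeze=None): open the fingers fully, or close them until they stop; squeeze is the grip in N (None keeps the last).
- env.pause(seconds).
- solver.inverse_kinematics(position, orientation): joint angles nearest the present ones, or None.
- env.sense(): the state.
- viewer.read_camera(name): name is "side" or "top" or "wrist"; returns (picture, depth): 480x640x3 uint8, red, green, blue; 480x640 float32, m along the optical axis (not along the pixel's ray), 0 where there is no reading.
- viewer.camera_info(name): a dict with "intrinsics" (3x3 intrinsics, pixels), "eye" and "rotation" of the camera in the world; the wrist camera has in their place "T_tool_cam" (4x4, takes a point from camera to tool coordinates, whose origin is the TCP and whose axes are the flange's). Camera axes: x right, y up, looking along -z (the intrinsics and any distortion apply to the point x, -y, -z); pixel columns grow to the right and rows downward; lengths in m; the calibration is good to about 2 mm. A picture is of the moment at which its call begins: read the wrist's pose just before it. camera_info takes no time and is no camera call.
A pose or a line that the arm cannot do raises env.PlanningError and nothing moves.
- workorder.finish_job(): hands the job in; it is judged then, once.
Trained networks look in the newest picture that a camera, given by its name, has taken for a name from the list of things; names that differ only in an ending like _2 or _b are one class to them, and where a whole thing is asked for, a point or a joint stands for the part that bears it (a point fixed in the world has none). Each returns a list of dicts, best first, with "score" (0 to 1); they miss things now and then, are a little off and sometimes report something else, mostly with a low value. They report only what shows in the picture. A call takes as long as a camera call.
- search_frame(camera, name): "at" ([x, y, z] in m, in world coordinates, good to about 4 mm: the middle of the surface that is visible of it).
- tip_of(camera, name): "at" ([x, y, z] in m, in world coordinates, good to about 4 mm: a listed point, or the origin of a listed thing).
The state is a dict: "t": time; "joint_positions": joint angles; "joint_velocities": joint speeds; "tau": joint torques, N m; "ee_pos": TCP position; "tcp_rot": TCP orientation; "wrist_force": force on the tool from outside, world axes, zero at the start; "moment": the same for the moment, N m; "gripper_width": finger opening in m; "grasp_force": force on a finger pad.
Only numpy, scipy, OpenCV 4.12 (cv2) and the standard library are available. Lean on these libraries where they do the work, as an engineer would, in place of code of your own. Each camera call takes 0.05 s, during which the arm holds its last target. There are 200 camera calls.

### The job

The bar of polishing compound has been left standing on end in its wooden tray on the jeweller's bench. Push it over with your fingertips so that it lies down along the tray with its upper end towards the stop block, then push it along from behind until its front end rests against the stop. Do not lift the bar, and leave the mallet, ring clamp, candle and jar where they are.

Things in the scene. Friction and masses are not known exactly. Their poses are not given: they have to be found in the camera images.
- tray: Pale wooden tray fixed to the bench, a channel 300 mm long, 70 mm wide. Origin: centre of its underside; x along the channel to the stop, y across, z up. Floor 10 mm thick; side walls 10 mm thick, tops 25 mm above the bench, 50 mm apart. The -x end (tray x = -150 mm) is open. Its place and direction vary: +x points anywhere from ahead-left to back-left of the robot.
- tray_stop (a point): Centre of the stop block's face towards the channel, at floor level (tray x = +130 mm, 10 mm above the bench); axes as the tray's. The block closes the channel's +x end, 20 mm thick, its top 40 mm above the bench.
- bar: Loose red-brown bar, 44 x 44 x 150 mm, 0.35 to 0.65 kg. Origin: centre of its foot, the end it stands on at the start on the channel floor, 8 to 30 mm from the open end; z along its length to the head. Pushed near its head towards the stop it tips about its foot's front edge, falls once leaning about 0.3 rad, and lies short of the stop; it slides under less than 10 N.
- bar_head (a point): Centre of the bar's other end face, 150 mm along its z axis; at the start the top, 160 mm above the bench. Once tipped over it lies some 40 to 90 mm short of the stop.
- mallet: Rawhide mallet lying on the bench, bystander: handle 200 mm long, head 75 mm wide, 52 mm high. Origin on the bench under the middle of its length; x runs along the handle to the head.
- clamp: Wooden ring clamp with a steel band lying on the bench, bystander: 115 mm long along its x, 29 mm wide, 25 mm high. Origin under its centre.
- candle: Tea-light candle in a brass tin, bystander: 42 mm across, 30 mm high with the wick. Origin under its centre.
- jar: Closed amber glass jar, bystander: 48 mm across, 60 mm high. Origin under its centre.

How it is judged:
By the outcome, as a careful person would: the job done as asked, in the order asked, and still so for the second after the job is handed in, with the robot touching nothing.
It also fails if it takes over 42 s, if anything falls off the work surface, if the arm or the gripper's body presses on something with over 40 N, if the wrist force passes 120 N, or if a joint passes its speed limit or range.

## Working session

There is one attempt and no reset: what is moved stays moved. The work goes in short steps, each a Python script; the robot and the scene stay as the last script left them, time stands still between calls to the robot, and variables do not carry over. Pictures are saved under pics/ and viewed, at most 10 in all, crops included, and the job is handed in when it is done.

```bash
ls; mkdir -p pics; python3 - <<'E'
from station import env, effector, solver, viewer, workorder, search_frame, tip_of
import cv2,numpy as np
np.set_printoptions(precision=4,suppress=True)
for c in ("top","side"):
    p,d=viewer.read_camera(c); cv2.imwrite(f"pics/{c}0.png",p[:,:,::-1]); np.save(f"pics/{c}0d.npy",d)
    i=viewer.camera_info(c); print(c,i)
    for n in ("tray","tray_stop","bar","bar_head","mallet","clamp","candle","jar"):
        r=tip_of(c,n)[:2]; print(n,[(np.round(x["at"],4),round(x["score"],2)) for x in r])
s=env.sense();print(s["t"],s["wrist_force"],s["tcp_rot"])
E
```

```text
pics
station.py
top {'intrinsics': array([[523.7878,   0.    , 322.7868],
       [  0.    , 523.7878, 238.1824],
       [  0.    ,   0.    ,   1.    ]]), 'eye': array([0.4542, 0.0556, 1.0037]), 'rotation': array([[ 0.0279,  0.9818, -0.1877],
       [-0.9992,  0.0327,  0.0229],
       [ 0.0287,  0.1869,  0.982 ]])}
tray [(array([ 0.556 , -0.0596,  0.0041]), 0.97)]
tray_stop [(array([0.5195, 0.0693, 0.0075]), 0.7)]
bar [(array([ 0.5805, -0.168 ,  0.0098]), 0.71)]
bar_head [(array([ 0.586 , -0.1706,  0.1609]), 0.88)]
mallet [(array([ 0.7588,  0.0017, -0.0015]), 0.78)]
clamp [(array([0.4606, 0.1568, 0.0021]), 0.87)]
candle [(array([ 0.4534, -0.106 , -0.0002]), 0.88)]
jar [(array([ 0.6532, -0.0244, -0.0033]), 0.81)]
side {'intrinsics': array([[523.4325,   0.    , 321.748 ],
       [  0.    , 523.4325, 240.4146],
       [  0.    ,   0.    ,   1.    ]]), 'eye': array([ 0.5181, -0.4587,  0.7695]), 'rotation': array([[ 0.9792,  0.148 , -0.1387],
       [-0.2027,  0.7415, -0.6396],
       [ 0.0082,  0.6544,  0.7561]])}
tray [(array([ 0.551 , -0.0551,  0.0013]), 0.62)]
tray_stop []
bar [(array([ 0.5819, -0.1726,  0.0099]), 0.61)]
bar_head [(array([ 0.5829, -0.1663,  0.1574]), 0.88), (array([0.5161, 0.0696, 0.0142]), 0.36)]
mallet [(array([ 0.7622,  0.0021, -0.0002]), 0.7)]
clamp [(array([ 0.4592,  0.1584, -0.0046]), 0.68)]
candle [(array([ 0.4541, -0.1088,  0.0002]), 0.98)]
jar [(array([ 0.6493, -0.0274,  0.0013]), 0.77)]
0.9 [-0.2617  0.0992 -0.382 ] [[ 0.966   0.2587 -0.    ]
 [ 0.2587 -0.966  -0.0001]
 [-0.0001  0.0001 -1.    ]]
```

View pics/top0.png

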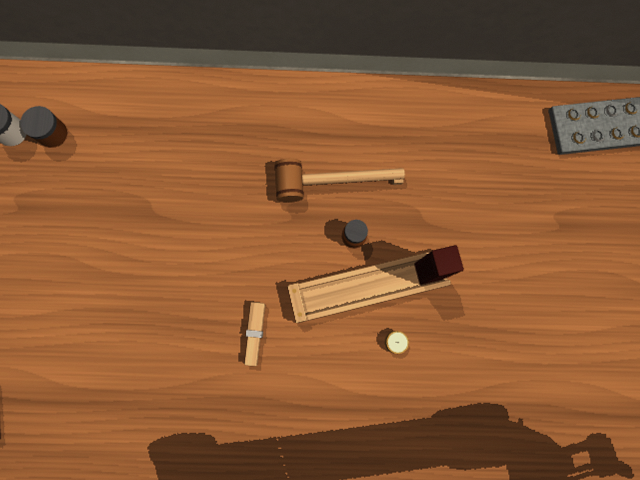

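```bash
python3 - <<'E'
import numpy as np,cv2
from station import viewer
for c in("top","side"):
    i=viewer.camera_info(c);d=np.load(f"pics/{c}0d.npy");K=i["intrinsics"]
    v,u=np.mgrid[:480,:640];P=np.stack([(u-K[0,2])/K[0,0]*d,-(v-K[1,2])/K[1,1]*d,-d],-1)
    W=P@np.array(i["rotation"]).T+i["eye"];W[d==0]=np.nan
    W=W.reshape(-1,3)
    def sel(lo,hi,cx,cy,r):
        m=(W[:,2]>lo)&(W[:,2]<hi)&(np.hypot(W[:,0]-cx,W[:,1]-cy)<r);return W[m]
    h=sel(.15,.175,.583,-.168,.05);b=sel(.032,.047,.515,.08,.06);t=sel(.018,.03,.555,-.057,.17)
    for n,q in(("head",h),("stop",b),("walls",t)):
        if len(q)<10: print(c,n,len(q));continue
        r=cv2.minAreaRect(q[:,:2].astype(np.float32)*1000);print(c,n,len(q),q.mean(0),r)
E
```

```text
top head 743 [ 0.58471382 -0.16780492  0.15948459] ((585.5726318359375, -168.88430786132812), (44.445396423339844, 45.37258529663086), 14.680397033691406)
top stop 418 [0.51708114 0.07803633 0.03935906] ((517.1646728515625, 78.01490020751953), (70.02057647705078, 19.92633628845215), 15.461893081665039)
top walls 2009 [ 0.53426936 -0.06909582  0.02428983] ((547.568115234375, -63.89427185058594), (272.38677978515625, 201.3968048095703), 73.69380950927734)
side head 1279 [ 0.58473581 -0.17285376  0.16001505] ((585.1932983398438, -170.47523498535156), (44.36309814453125, 45.09229278564453), 15.026302337646484)
side stop 504 [0.51677496 0.07461855 0.03949844] ((517.4120483398438, 77.12120819091797), (70.63953399658203, 23.179584503173828), 14.629168510437012)
side walls 2919 [ 0.53196466 -0.07687469  0.02493823] ((551.8516845703125, -65.599853515625), (274.28466796875, 215.14144897460938), 73.73369598388672)
```

Top view: the stop is at about pixel (297,302), the bar stands at (440,263) at the right-hand open end, and the jar (355,233) and candle (397,342) are clear of the channel. The networks agree with the depth fit.

```bash
cat >h.py <<'E'
from station import env, effector, solver, viewer, workorder, search_frame, tip_of
import cv2,numpy as np
np.set_printoptions(precision=4,suppress=True)
A=np.array([.5854,-.1697]);S=np.array([.5173,.0776])
d=(S-A)/np.linalg.norm(S-A); O=S-.140*d   # tray origin
R0=np.column_stack([[*d,0],np.cross([0,0,-1],[*d,0]),[0,0,-1]])
R1=R0@np.diag([-1,-1,1])
P=lambda x,z:np.array([*(O+x*d),z])
def st(m=""):
    s=env.sense();f=s["wrist_force"];p=s["ee_pos"]
    x=(p[:2]-O)@d;print(m,round(s["t"],2),"x %.4f z %.4f lat %.4f"%(x,p[2],(p[:2]-O)@[-d[1],d[0]]),"F",round(float(f[:2]@d),2),f);return s
E
python3 - <<'E'
from h import *
effector.grasp(20)
q0=np.array(env.sense()["joint_positions"])
xb=(A-O)@d;print("bar x",xb)
xs=xb-.022-.010-.03
c=[]
for R in(R0,R1):
    q=solver.inverse_kinematics(P(xs,.22),R); print(q)
    if q is not None:c.append((np.abs(np.array(q)-q0).max(),R))
R=min(c,key=lambda a:a[0])[1];np.save("R.npy",R)
env.reach(P(xs,.22),R);st()
env.movel(P(xs,.142),rate=.1);st()
E
```

```text
bar x -0.1165051656399925
[ 0.7175  0.5268 -0.5715  1.5836  0.3066  1.122   0.3423]
[ 0.2813  0.4511  0.0423  1.6158 -0.021   1.0751 -2.5436]
 4.37 x -0.1802 z 0.2198 lat 0.0012 F 0.56 [-0.9253  0.322  -0.1708]
 5.3 x -0.1787 z 0.1426 lat -0.0005 F 0.34 [ 0.0064  0.3586 -0.2049]
```

```bash
python3 - <<'E'
from h import *
env.movel(P(-.155,.142),rate=.06);st()
x=-.155
while x<-.100:
    x+=.005;env.movel(P(x,.142),rate=.05);s=st()
    if x>-.12 and abs(s["wrist_force"][:2]@d)<.25:
        env.pause(.1)
env.pause(.3)
p,_=viewer.read_camera("side");cv2.imwrite("pics/side1.png",p[:,:,::-1])
for n in("bar","bar_head"):print(n,[(x["at"],x["score"]) for x in tip_of("side",n)[:2]])
st()
E
```

```text
5.84 x -0.1548 z 0.1422 lat -0.0001 F 0.51 [ 0.033  0.54  -1.613]
 6.09 x -0.1497 z 0.1420 lat -0.0001 F -0.59 [ 0.3023 -0.531  -0.4321]
 6.34 x -0.1448 z 0.1420 lat 0.0000 F -1.08 [ 0.1443 -1.0806  0.2856]
 6.59 x -0.1395 z 0.1420 lat -0.0000 F -0.76 [ 0.0042 -0.7912 -0.3575]
 6.84 x -0.1344 z 0.1420 lat -0.0001 F -0.82 [ 1.0158 -0.5667 -0.5939]
 7.09 x -0.1294 z 0.1420 lat -0.0001 F 0.3 [-0.5075  0.1741  0.057 ]
 7.34 x -0.1244 z 0.1420 lat -0.0001 F 0.19 [-0.548   0.0414  0.3486]
 7.59 x -0.1194 z 0.1420 lat -0.0001 F -0.35 [-0.4202 -0.4766  0.7312]
 7.84 x -0.1145 z 0.1420 lat -0.0001 F -0.68 [-0.0252 -0.7098 -0.1209]
 8.09 x -0.1095 z 0.1420 lat -0.0001 F 1.28 [-0.1843  1.2775  0.3584]
 8.34 x -0.1045 z 0.1420 lat -0.0001 F -0.23 [-0.5827 -0.4041 -0.4362]
 8.69 x -0.0995 z 0.1421 lat -0.0001 F -0.45 [-0.0674 -0.489  -0.3814]
bar [([0.577, -0.1485, 0.0304], 0.75)]
bar_head [([0.5404, 0.0016, 0.0289], 0.55)]
 9.14 x -0.1001 z 0.1420 lat 0.0000 F 0.2 [0.2803 0.286  0.0686]
```

View pics/side1.png

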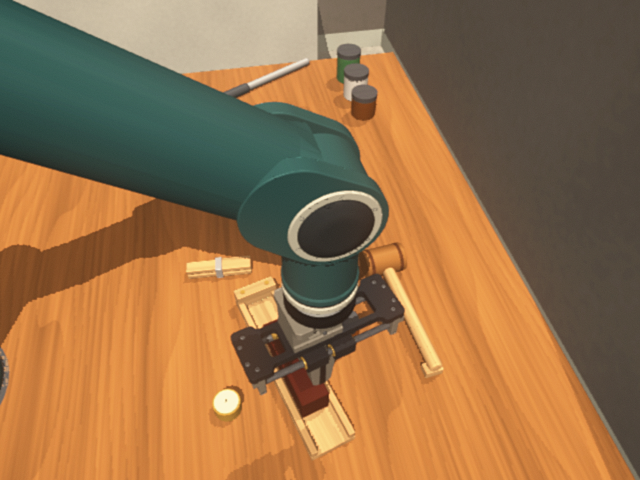

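The bar lies along the channel with its foot at about pixel (312,403) and its head towards the stop. Next I go behind it and push.

```bash
python3 - <<'E'
from h import *
env.movel(P(-.135,.142),rate=.12)
env.movel(P(-.135,.034),rate=.12);st()
env.movel(P(-.112,.034),rate=.06);st()
env.movel(P(-.042,.034),rate=.05);st()
x=-.042
while x<-.018:
    x+=.002;env.movel(P(x,.034),rate=.03);s=st()
    if s["wrist_force"][:2]@d<-14:break
E
```

```text
10.63 x -0.1352 z 0.0348 lat -0.0007 F 0.34 [ 0.3008  0.4309 -0.437 ]
 11.17 x -0.1118 z 0.0342 lat -0.0002 F 0.46 [ 0.3132  0.5621 -0.8448]
 12.72 x -0.0418 z 0.0341 lat -0.0001 F -0.8 [ 0.5559 -0.6795 -0.1022]
 12.97 x -0.0403 z 0.0341 lat -0.0001 F -2.56 [ 0.6175 -2.4807 -0.4387]
 13.22 x -0.0380 z 0.0341 lat -0.0001 F -1.49 [ 0.0111 -1.5471 -0.2084]
 13.47 x -0.0358 z 0.0341 lat -0.0000 F -2.55 [ 0.9438 -2.3799  0.6878]
 13.72 x -0.0337 z 0.0340 lat -0.0001 F -1.33 [-0.4602 -1.5113  0.1969]
 13.97 x -0.0318 z 0.0340 lat -0.0001 F -2.7 [ 0.7543 -2.5913  0.4815]
 14.22 x -0.0298 z 0.0340 lat -0.0001 F -3.12 [ 1.1832 -2.9128  1.2835]
 14.47 x -0.0284 z 0.0341 lat -0.0001 F -4.58 [ 0.7197 -4.5502  0.6138]
 14.72 x -0.0283 z 0.0341 lat -0.0002 F -7.71 [ 3.7572 -6.9595 -1.3795]
 14.97 x -0.0283 z 0.0343 lat -0.0003 F -12.36 [  4.7749 -11.5083  -0.7219]
 15.22 x -0.0282 z 0.0345 lat -0.0003 F -15.27 [  5.5142 -14.3186  -0.7937]
```

```bash
python3 - <<'E'
from h import *
env.movel(P(-.07,.034),rate=.06)
env.movel(P(-.13,.034),rate=.12);env.movel(P(-.13,.2),rate=.15)
env.movel(P(-.13,.2)+[0.0,-.2,.05],rate=.2);st()
for c in("top","side"):
    p,D=viewer.read_camera(c);cv2.imwrite(f"pics/{c}2.png",p[:,:,::-1])
    i=viewer.camera_info(c);K=i["intrinsics"];v,u=np.mgrid[:480,:640]
    W=(np.stack([(u-K[0,2])/K[0,0]*D,-(v-K[1,2])/K[1,1]*D,-D],-1)@np.array(i["rotation"]).T+i["eye"])[D>0]
    m=(W[:,2]>.048)&(W[:,2]<.06);T=(W[m][:,:2]-O)@np.column_stack([d,[-d[1],d[0]]])
    T=T[np.abs(T[:,1])<.03];T=T[np.abs(T[:,0])<.17];print(c,len(T),T.min(0),T.max(0))
    for n in("mallet","clamp","candle","jar","bar_head"):
        r=tip_of(c,n)[:1];print(n,[x["at"] for x in r])
cv2.imwrite("pics/crop.png",cv2.resize(cv2.imread("pics/top2.png")[200:380,220:480],None,fx=3,fy=3))
E
```

```text
19.26 x -0.3212 z 0.2497 lat 0.0524 F 0.37 [-0.6409  0.2105  0.0362]
top 1992 [-0.0196 -0.0228] [0.1304 0.0213]
mallet [[0.7596, 0.0022, -0.0012]]
clamp [[0.4589, 0.1577, 0.0016]]
candle [[0.4518, -0.1075, 0.0006]]
jar [[0.6519, -0.0243, -0.0061]]
bar_head [[0.5206, 0.0715, 0.0366]]Traceback (most recent call last):
  File "<stdin>", line 10, in <module>
    return umr_minimum(a, axis, None, out, keepdims, initial, where)
ValueError: zero-size array to reduction operation minimum which has no identity
```

```bash
python3 -c "
import cv2
cv2.imwrite('pics/crop.png',cv2.resize(cv2.imread('pics/top2.png')[200:380,220:480],None,fx=3,fy=3))"
```

```text
(no output)
```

View pics/crop.png

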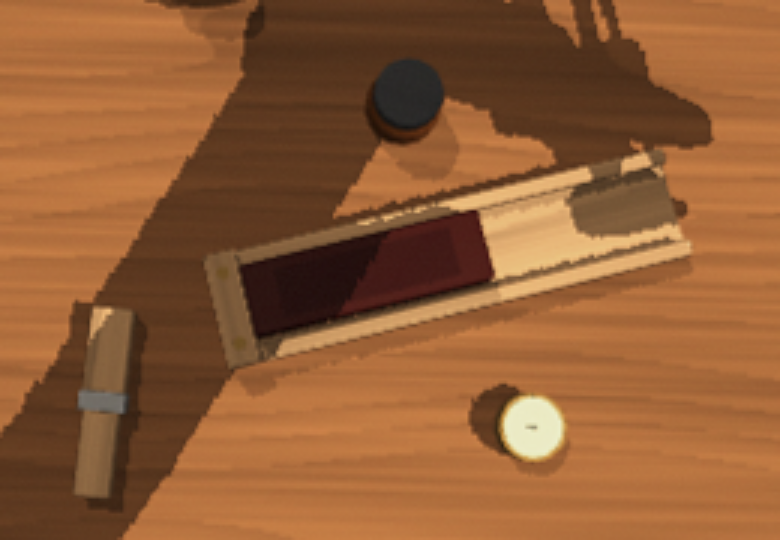

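The crop shows the bar flat in the channel with its front end against the stop at about (245,300). The jar, candle and clamp are where they were.

```bash
python3 -c "
from station import workorder
print(workorder.finish_job())"
```

```text
the job is handed in; nothing more can be done
None
```

The bar was tipped over towards the stop and pushed along the tray until its front end rested against the stop; the last camera check showed the mallet, clamp, candle and jar unmoved, and the job is handed in (no verdict was returned).

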